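# Fetch the middle ware tray from the stack

### The job

The blue tray of pots in the middle of the stack is wanted for glazing. Lift off the pale tray and park it on the green mat, carry the blue tray to the white plaster bat and set it down centred and square with it, then put the pale tray back in line on top of the dark tray. Set the trays down without dropping them, keep every pot standing in its own tray, leave the dark tray where it is and do not disturb the other things on the bench.

Things in the scene. Friction and masses are not known exactly. Their poses are not given: they have to be found in the camera images.
- top_c (a point): top of the stack: pale-wood open tray, 200 (its x) x 146 (its y) x 60 mm high, walls and floor 8 mm, 0.4 to 0.6 kg filled. Grip from above the 14 mm thick carrying board that runs end to end along x at mid-width, top 48 mm above the underside. A pot stands at each end on opposite sides of it; the middle 60 mm of its length is clear. Point: centre, 30 mm above the underside.
- blue_c (a point): middle of the stack: blue tray with blue carrying board and cream pots, same shape, size and grip as the pale one; point: its centre, 30 mm above the underside. Trays stack flat, each on the wall tops of the one below, 60 mm higher.
- bottom_c (a point): dark-wood tray, lowest of the stack, standing on the stand: the same shape and size; the point is its centre, 30 mm above the underside.
- stand_top (a point): centre of the top of the fixed dark-wood slatted stand under the stack, 230 x 176 mm, top 20 mm above the bench; x along its long side.
- bat_top (a point): centre of the top of the fixed white plaster bat, 240 mm (x) x 186 mm (y), top 15 mm above the bench, empty.
- mat_top (a point): centre of the top of the fixed dark-green mat, 240 mm (x) x 186 mm (y), 3 mm thick, empty: where the pale tray is parked meanwhile.
- top_pot1_c (a point): loose small pot, 54 mm across, 44 mm high, standing in the pale tray; the point is its centre, half-way up. Not to be handled.
- top_pot2_c (a point): loose small pot, 54 mm across, 44 mm high, standing in the pale tray; the point is its centre, half-way up. Not to be handled.
- blue_pot1_c (a point): loose small pot, 54 mm across, 44 mm high, standing in the blue tray; the point is its centre, half-way up. Not to be handled.
- blue_pot2_c (a point): loose small pot, 54 mm across, 44 mm high, standing in the blue tray; the point is its centre, half-way up. Not to be handled.
- bottom_pot1_c (a point): loose small pot, 54 mm across, 44 mm high, standing in the dark tray; the point is its centre, half-way up. Not to be handled.
- bottom_pot2_c (a point): loose small pot, 54 mm across, 44 mm high, standing in the dark tray; the point is its centre, half-way up. Not to be handled.
- jar: bystander, to be left alone: glazed blue jar with cork lid, 68 mm across, 100 mm high; origin at its underside.
- pot: bystander, to be left alone: dark clay pot, 90 mm across, 90 mm high; origin at its underside.
- paddle: bystander, to be left alone: flat wooden paddle, 190 x 55 x 12 mm; origin at its underside.
- roller: bystander, to be left alone: wooden clay roller lying on its two runners, 200 mm long, 48 mm thick; origin at its underside.
- mug: bystander, to be left alone: terracotta mug, 76 mm across, 85 mm high; origin at its underside.
Things that resemble listed ones, but are neither listed nor needed, are in the scene too. What is shaped like the part that bears top_c but yellow is not meant.

How it is judged:
On the way, in this order (a step that is already met when the one before it is completed fails the run):
1. the pale tray stands level on the green mat, let go (horizontal distance between top_c and mat_top below 0.06 m and z of top_c in the frame of mat_top between 0.024 and 0.036 m and angle between top_c's own z axis and vertical below 0.06 rad and linear speed of top below 0.02 m/s and contact force between the fingers and top below 0.3 N), for 0.2 s.
2. the blue tray stands on the white bat, centred and square, let go, while the pale tray is still on the mat (horizontal distance between blue_c and bat_top below 0.03 m and z of blue_c in the frame of bat_top between 0.024 and 0.036 m and angle between each of blue_c, top_c's own z axis and vertical below 0.06 rad and angle between the x axis of blue_c and the x axis of bat_top, either way round below 0.2 rad and linear speed of blue below 0.02 m/s and contact force between the fingers and blue below 0.3 N and horizontal distance between top_c and mat_top below 0.06 m and z of top_c in the frame of mat_top between 0.024 and 0.036 m), for 0.2 s.
At the end, for the whole second after the job is handed in: Blue tray level on the white bat, within 30 mm of its centre and 0.2 rad of square; pale tray level on the dark one, within 18 mm and 0.15 rad; dark tray within 35 mm of the stand's centre; all six pots upright in their own trays; all at rest and let go (horizontal distance between blue_c and bat_top below 0.03 m and z of blue_c in the frame of bat_top between 0.024 and 0.036 m and angle between each of blue_c, top_c, bottom_c's own z axis and vertical below 0.06 rad and angle between the x axis of blue_c and the x axis of bat_top, either way round below 0.2 rad and linear speed of each of blue, top, bottom below 0.02 m/s and contact force between the fingers and blue below 0.3 N and horizontal distance between top_c and bottom_c below 0.018 m and z of top_c in the frame of bottom_c between 0.054 and 0.066 m and angle between the x axis of top_c and the x axis of bottom_c, either way round below 0.15 rad and contact force between the fingers and top below 0.3 N and horizontal distance between bottom_c and stand_top below 0.035 m and z of bottom_c in the frame of stand_top between 0.024 and 0.036 m and contact force between the fingers and bottom below 0.3 N and angle between each of top_pot1_c, top_pot2_c, blue_pot1_c, blue_pot2_c, bottom_pot1_c, bottom_pot2_c's own z axis and vertical below 0.3 rad and z of top_pot1_c in the frame of top_c between -0.012 and 0.012 m and horizontal distance between each of top_pot1_c, top_pot2_c and top_c below 0.1 m and z of top_pot2_c in the frame of top_c between -0.012 and 0.012 m and z of blue_pot1_c in the frame of blue_c between -0.012 and 0.012 m and horizontal distance between each of blue_pot1_c, blue_pot2_c and blue_c below 0.1 m and z of blue_pot2_c in the frame of blue_c between -0.012 and 0.012 m and z of bottom_pot1_c in the frame of bottom_c between -0.012 and 0.012 m and horizontal distance between each of bottom_pot1_c, bottom_pot2_c and bottom_c below 0.1 m and z of bottom_pot2_c in the frame of bottom_c between -0.012 and 0.012 m); the robot touches nothing.
It fails at once if a pot tips over (more than 0.6 rad) (angle between any of top_pot1_c, top_pot2_c, blue_pot1_c, blue_pot2_c, bottom_pot1_c, bottom_pot2_c's own z axis and vertical above 0.6 rad).
It fails at once if a tray is dropped (falls free faster than 0.6 m/s, about 20 mm) ((linear speed of top above 0.6 m/s and contact force between the fingers and top below 0.3 N) or (linear speed of blue above 0.6 m/s and contact force between the fingers and blue below 0.3 N)).
It fails at once if the dark tray is shifted by more than 25 mm (distance of bottom_c from where it was at the start of the episode above 0.025 m).
It fails at once if a bystander is moved by more than 25 mm (distance of any of jar, pot, paddle, roller, mug from where it was at the start of the episode above 0.025 m).
It also fails if it takes over 70 s, if anything falls off the work surface, if the arm or the gripper's body presses on something with over 40 N, if the wrist force passes 120 N, or if a joint passes its speed limit or range.

### The arm

A 6-joint arm with a two-finger parallel gripper is mounted at the origin on the work surface. World frame = base frame: x ahead of the robot, y to its left, z up, the work surface at z = 0. Lengths are in m, angles in rad, forces in N, time in s.
With the tool pointing down it reaches from about 0.35 to 0.775 m from the base axis. Payload 7.3 kg.
Tool frame: the origin (TCP) lies between the finger pads; the fingertips stand robot.tcp_to_tips ahead of it and the grasp point (between the pads) lies 2 mm behind it (robot.tcp_to_tips is the distance from the TCP to the fingertips, in m); y points along the fingers, x is the direction in which the jaws open and shut, and the axes are right-handed (so a half turn about y gives the same grasp; the last joint's range is limited). The gripper opens to 92 mm and grips with 3 to 60 N. Pads are 19 mm wide; open, the fingers measure 130 mm over their backs; the gripper's body (75 mm by 190 mm) begins 47 mm behind the grasp point.
Start: joints at [-1.373, 0.342, 1.524, -0, 1.275, -0.146], TCP at [0.177, -0.494, 0.244] pointing down, gripper open.
Joint ranges: [-2.53, 2.53], [-0.77, 2.02], [0.04, 2.7], [-1, 4.14], [0.28, 2.66], [-3.11, 3.11]. Speed limits (rad/s): [2.57, 2.57, 3.14, 3.14, 3.14, 3.14].

### API

Orientations are given as [roll, pitch, yaw] about the fixed x, y, z axes, in that order (R = Rz(yaw) Ry(pitch) Rx(roll)).
In Python, from cell import status, read_camera, get_calibration, robot gives the robot as it stands.
- The arm moves only by the shell command python3 -m creep 'ROWS' [FORCE]. ROWS is JSON, a list of rows, each an object of numbers: "dx", "dy", "dz": the shift along the tool's x, y, z in m; "rx", "ry", "rz": the turn, a rotation vector about the tool's x, y, z in rad; "gripper": the opening, from 0 (shut) to 1 (fully open). A call has 1 to 20 rows; each row is the pose to reach, as a shift and turn from the pose commanded when the call began, along the tool's axes at that moment; what a row does not reach only later rows make up. A row lasts 1/8 s, in which the tool goes at most 62.5 mm and 10.7 degrees, less where a joint would pass 70% of its speed; a pose out of reach is approached as far as the arm can. A call with a gripper value outside its range is refused whole. The fingers move at their own pace and stop on an object; FORCE is the grip in N (left out, the last holds). Time passes only in rows, so rows that repeat a pose let the fingers close. It gives the time, the measured TCP pose, the force and the opening at its end, in the units of the state.
- status.observe(): the state, without advancing time (a new reading comes with each control period).
- read_camera(name): name is "scene" or "top" or "wrist"; returns (picture, depth): 420x560x3 uint8, red, green, blue; 420x560 float32, m along the optical axis (not along the pixel's ray), 0 where there is no reading.
- get_calibration(name): a dict with "fx", "fy", "cx", "cy" (pixels), "D" ([k1, k2, p1, p2, k3] as OpenCV has them; the pictures are not rectified), "xyz" and "rotation" of the camera in the world; the wrist camera has in their place "mount" (4x4, takes a point from camera to tool coordinates, whose origin is the TCP and whose axes are the tool frame's). Camera axes: x right, y down, z forward; pixel columns grow to the right and rows downward; lengths in m; the calibration is good to about 2 mm. A picture is of the moment at which its call begins: read the wrist's pose just before it. get_calibration takes no time and is no camera call.
- robot.hand_in(): hands the job in, once; it reports no verdict.
The state is a dict: "time": time; "qpos": joint angles; "qvel": joint speeds; "joint_efforts": joint torques, N m; "tool_pos": TCP position; "tool_rot": TCP orientation; "contact_force": force on the tool from outside, world axes, zero at the start; "torque": the same for the moment, N m; "opening": finger opening in m.
Only numpy, scipy, OpenCV 4.12 (cv2) and the standard library are available. Lean on these libraries where they do the work, as an engineer would, in place of code of your own. Each camera call takes 0.05 s, during which the arm holds its last target.

## Working session

There is one attempt and no reset: what is moved stays moved. The work goes in short steps, Python scripts to look and compute and a shell command to move; the robot and the scene stay as the last step left them, time stands still between calls to the robot, and variables do not carry over. Pictures are saved under pics/ and viewed, and the job is handed in when it is done.

```bash
mkdir -p pics; ls
python3 - <<'E'
from cell import status, read_camera, get_calibration, robot
import cv2
print(status.observe()); print(robot.tcp_to_tips)
for n in ("scene","top","wrist"):
    p,d=read_camera(n); cv2.imwrite(f"pics/{n}0.png",p[:,:,::-1]); print(n,get_calibration(n))
    import numpy as np; np.savez(f"{n}0.npz",p=p,d=d)
E
```

```text
pics
{'time': 0.0, 'qpos': array([-1.37294729e+00,  3.42725606e-01,  1.52503562e+00, -1.50483342e-05,
        1.27538651e+00, -1.45969307e-01]), 'qvel': array([-0.00156167, -0.00038394,  0.00151056,  0.00056483, -0.0009349 ,
       -0.0004188 ]), 'joint_efforts': array([-9.75876719e-04, -4.31244242e+01, -2.44223642e+01,  7.18094129e-02,
        5.58630866e-02, -1.15667140e-04]), 'tool_pos': array([ 0.17692445, -0.49387915,  0.24303695]), 'tool_rot': array([-1.57058437e+00,  1.54064578e-03, -1.22697343e+00]), 'contact_force': array([-0.39059282, -0.57068957,  0.70789595]), 'torque': array([0.00276364, 0.02926305, 0.01165054]), 'opening': 0.09182039192449094}
0.017
scene {'fx': 435.1776570288132, 'fy': 435.1776570288132, 'cx': 277.87662188000616, 'cy': 205.47796468662284, 'D': array([-0.04989367,  0.        ,  0.        ,  0.        ,  0.        ]), 'xyz': array([1.4298232 , 0.45832364, 0.88694476]), 'rotation': array([-2.1999452 ,  0.01209204,  2.00833551])}
top {'fx': 385.1919797151882, 'fy': 385.1919797151882, 'cx': 281.9564014816433, 'cy': 208.57456938269755, 'D': array([-0.03408946,  0.        ,  0.        ,  0.        ,  0.        ]), 'xyz': array([ 0.42574704, -0.01366728,  1.04586552]), 'rotation': array([-3.08445476, -0.00494098, -1.55034261])}
wrist {'fx': 340.61990278073426, 'fy': 340.61990278073426, 'cx': 282.48795338331166, 'cy': 205.96581823229093, 'D': array([0.02777016, 0.        , 0.        , 0.        , 0.        ]), 'mount': array([[ 9.99999937e-01,  3.43837840e-04,  9.09837548e-05,
        -2.56630825e-04],
       [ 3.20574182e-06, -2.64511019e-01,  9.64382663e-01,
        -1.40382996e-01],
       [ 3.55657457e-04, -9.64382602e-01, -2.64511003e-01,
         7.05168185e-02],
       [ 0.00000000e+00,  0.00000000e+00,  0.00000000e+00,
         1.00000000e+00]])}
```

View pics/scene0.png

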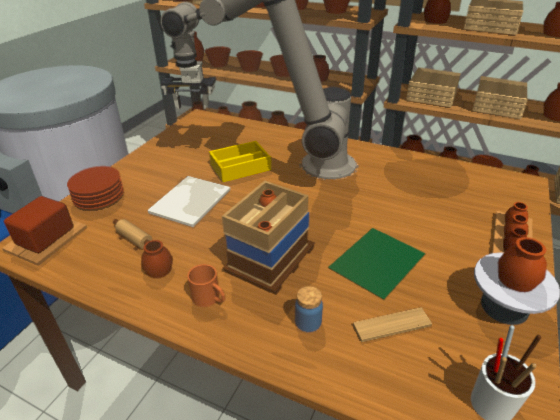

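View pics/top0.png

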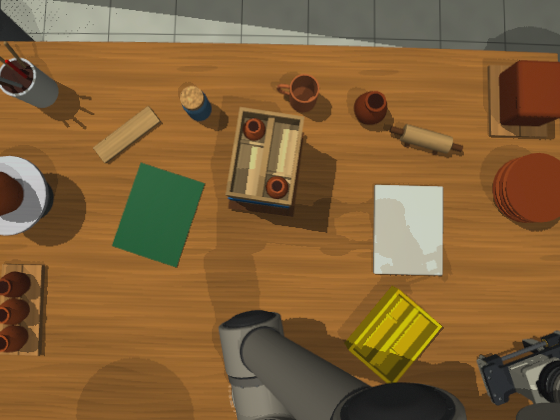

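View pics/wrist0.png

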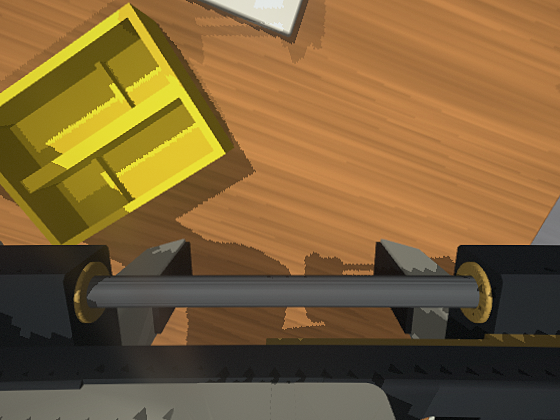

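The scene view shows the stack (pale on blue on dark) at about (268,235), the mat at (378,262), the bat at (190,200) and the yellow decoy at (240,160). In the top view these are the stack at (265,158), the mat at (159,215) and the bat at (408,230).

Candidates for the tray I want, in top-view pixels:
- pale tray on the stack: (265,158)
- yellow tray on the bench, unlisted decoy: (396,335)
- blue jar: (196,103), also blue but not a tray

I choose the pale tray on the stack, with the blue tray below it.

```bash
cat > h.py <<'E'
import numpy as np, cv2
from scipy.spatial.transform import Rotation as Ro
from cell import status, read_camera, get_calibration, robot
def cam(name):
    c=get_calibration(name); K=np.array([[c['fx'],0,c['cx']],[0,c['fy'],c['cy']],[0,0,1]])
    if 'xyz' in c: R=Ro.from_euler('xyz',c['rotation']).as_matrix(); t=np.array(c['xyz'])
    else:
        s=status.observe(); Rt=Ro.from_euler('xyz',s['tool_rot']).as_matrix(); m=c['mount']
        R=Rt@m[:3,:3]; t=Rt@m[:3,3]+s['tool_pos']
    return K,np.array(c['D']),R,t
def look(name,save=None):
    C=cam(name); p,d=read_camera(name)
    if save: cv2.imwrite(f"pics/{save}.png",p[:,:,::-1]); np.savez(save+".npz",p=p,d=d)
    return C,p,d
def rays(C,uv):
    K,D,R,t=C
    n=cv2.undistortPoints(np.asarray(uv,float).reshape(-1,1,2),K,D).reshape(-1,2)
    return np.c_[n,np.ones(len(n))]@R.T
def plane(C,uv,z):
    r=rays(C,uv); return C[3]+r*((z-C[3][2])/r[:,2])[:,None]
def cloud(C,d):
    h,w=d.shape; u,v=np.meshgrid(np.arange(w),np.arange(h))
    X=rays(C,np.stack([u,v],-1).reshape(-1,2))*d.reshape(-1,1)+C[3]
    return X.reshape(h,w,3)
def big(m):
    n,l,s,_=cv2.connectedComponentsWithStats(m.astype(np.uint8)); k=1+np.argmax(s[1:,4]); return l==k
def rect(P):
    (c,s,a)=cv2.minAreaRect((P[:,:2]*1000).astype(np.float32))
    a=np.radians(a)
    if s[0]<s[1]: a+=np.pi/2; s=s[::-1]
    a=(a+np.pi/2)%np.pi-np.pi/2
    return np.round(c,1),np.round(s,1),round(float(np.degrees(a)),2)
def contour_plane(C,m,z):
    cs,_=cv2.findContours(m.astype(np.uint8),cv2.RETR_EXTERNAL,cv2.CHAIN_APPROX_NONE)
    c=max(cs,key=cv2.contourArea).reshape(-1,2); return plane(C,c,z)
E
python3 - <<'E'
from h import *
C,p,d=look("top","top1")
X=cloud(C,d); z=X[...,2]; v=(d>0)
hsv=cv2.cvtColor(p,cv2.COLOR_RGB2HSV)
roi=np.zeros(d.shape,bool); roi[80:230,200:330]=1
m=big(v&roi&(z>.192)&(z<.21)); print("rim",rect(X[m]),np.median(z[m]),rect(contour_plane(C,m,.2)))
m=big((hsv[...,0]>50)&(hsv[...,0]<85)&(hsv[...,1]>120)); print("mat",rect(contour_plane(C,m,.003)),np.median(z[m]))
m=np.zeros(d.shape,bool); m[170:290,360:460]=1; m&=(hsv[...,1]<60)&(hsv[...,2]>110)
m=cv2.morphologyEx(m.astype(np.uint8),cv2.MORPH_OPEN,np.ones((3,3)))>0;m=big(m); print("bat",rect(contour_plane(C,m,.015)),np.median(z[m]))
m=roi&v&(z<.2-.0065)&(z>.18); print("board",m.sum(),rect(X[big(m)]))
cv2.imwrite("pics/crop1.png",cv2.resize(p[90:220,210:330,::-1],None,fx=4,fy=4))
E
```

```text
rim (array([593. ,  23.8]), array([201.5, 144.2]), -7.5) 0.20005089899623063 (array([592.6,  23.8]), array([201.3, 144.1]), -7.58)
mat (array([463. , 318.5]), array([235.7, 182.5]), -17.05) 0.0033532088760017675
bat (array([ 435.9, -357.2]), array([238.4, 185.5]), -0.12) 0.014878488931776901
board 1060 (array([593.8,  24.8]), array([184. , 128.1]), -8.13)
```

View pics/crop1.png

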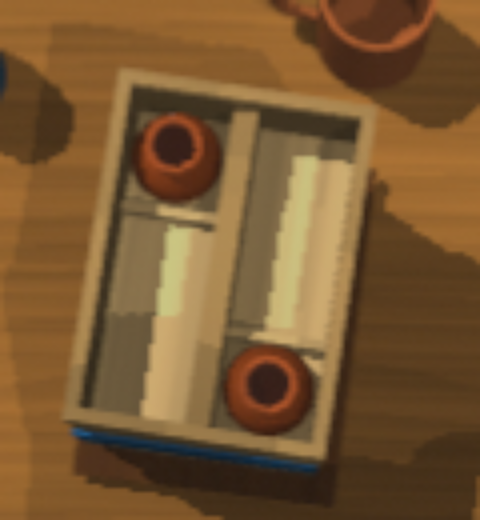

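```bash
cat >> h.py <<'E'
def go(x,y,z,yawdeg):
    s=status.observe(); R=Ro.from_euler('xyz',s['tool_rot'])
    d=R.inv().apply(np.array([x,y,z])-s['tool_pos'])
    G=Ro.from_euler('xyz',[-np.pi/2,0,np.radians(yawdeg)])
    r=(R.inv()*G).as_rotvec()
    print("t",s['time'],"pos",s['tool_pos'].round(4),"rot",s['tool_rot'].round(4),"F",s['contact_force'].round(1),"open",round(s['opening'],4))
    print("-> d",d.round(4),"r",r.round(4))
E
python3 -c "
from h import *
go(.593,.024,.30,-97.6)"
```

```text
t 0.2 pos [ 0.1769 -0.4941  0.2433] rot [-1.5707e+00  9.0000e-04 -1.2270e+00] F [-0.3  1.  -0.3] open 0.0916
-> d [-0.3476 -0.0563  0.5663] r [ 1.000e-04  4.764e-01 -9.000e-04]
```

```bash
python3 -m creep '[{"dx":-0.02,"dy":-0.03,"dz":0.03,"ry":0.05,"gripper":0.54},{"dx":-0.05,"dy":-0.05,"dz":0.08,"ry":0.15,"gripper":0.54},{"dx":-0.348,"dy":-0.056,"dz":0.566,"ry":0.476,"gripper":0.54},{"dx":-0.348,"dy":-0.056,"dz":0.566,"ry":0.476,"gripper":0.54},{"dx":-0.348,"dy":-0.056,"dz":0.566,"ry":0.476,"gripper":0.54},{"dx":-0.348,"dy":-0.056,"dz":0.566,"ry":0.476,"gripper":0.54},{"dx":-0.348,"dy":-0.056,"dz":0.566,"ry":0.476,"gripper":0.54},{"dx":-0.348,"dy":-0.056,"dz":0.566,"ry":0.476,"gripper":0.54},{"dx":-0.348,"dy":-0.056,"dz":0.566,"ry":0.476,"gripper":0.54},{"dx":-0.348,"dy":-0.056,"dz":0.566,"ry":0.476,"gripper":0.54},{"dx":-0.348,"dy":-0.056,"dz":0.566,"ry":0.476,"gripper":0.54},{"dx":-0.348,"dy":-0.056,"dz":0.566,"ry":0.476,"gripper":0.54},{"dx":-0.348,"dy":-0.056,"dz":0.566,"ry":0.476,"gripper":0.54},{"dx":-0.348,"dy":-0.056,"dz":0.566,"ry":0.476,"gripper":0.54},{"dx":-0.348,"dy":-0.056,"dz":0.566,"ry":0.476,"gripper":0.54},{"dx":-0.348,"dy":-0.056,"dz":0.566,"ry":0.476,"gripper":0.54}]' 40
python3 - <<'E'
from h import *
C,p,d=look("wrist","w1")
X=cloud(C,d); z=X[...,2]; v=(d>0)
m=big(v&(z>.194)&(z<.206)); print("rim",rect(X[m]),np.median(z[m]))
go(.593,.024,.176,-97.6)
E
```

```text
invalid input at $[0]: expected keys dx, dy, dz, rx, ry, rz, gripper
Traceback (most recent call last):
  File "h.py", line 26, in big
    n,l,s,_=cv2.connectedComponentsWithStats(m.astype(np.uint8)); k=1+np.argmax(s[1:,4]); return l==k
                                                                      ~~~~~~~~~^^^^^^^^^
ValueError: attempt to get argmax of an empty sequence
```

View pics/w1.png

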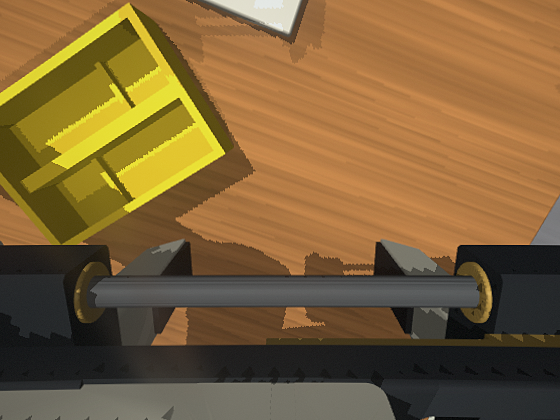

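The call was refused because every row needs all seven keys, so the arm has not moved. The picture still shows the start view. I'll send the move again with complete rows.

```bash
python3 -m creep '[{"dx":-0.02,"dy":-0.03,"dz":0.03,"rx":0,"ry":0.05,"rz":0,"gripper":0.54},{"dx":-0.05,"dy":-0.05,"dz":0.08,"rx":0,"ry":0.15,"rz":0,"gripper":0.54},{"dx":-0.348,"dy":-0.056,"dz":0.566,"rx":0,"ry":0.476,"rz":0,"gripper":0.54},{"dx":-0.348,"dy":-0.056,"dz":0.566,"rx":0,"ry":0.476,"rz":0,"gripper":0.54},{"dx":-0.348,"dy":-0.056,"dz":0.566,"rx":0,"ry":0.476,"rz":0,"gripper":0.54},{"dx":-0.348,"dy":-0.056,"dz":0.566,"rx":0,"ry":0.476,"rz":0,"gripper":0.54},{"dx":-0.348,"dy":-0.056,"dz":0.566,"rx":0,"ry":0.476,"rz":0,"gripper":0.54},{"dx":-0.348,"dy":-0.056,"dz":0.566,"rx":0,"ry":0.476,"rz":0,"gripper":0.54},{"dx":-0.348,"dy":-0.056,"dz":0.566,"rx":0,"ry":0.476,"rz":0,"gripper":0.54},{"dx":-0.348,"dy":-0.056,"dz":0.566,"rx":0,"ry":0.476,"rz":0,"gripper":0.54},{"dx":-0.348,"dy":-0.056,"dz":0.566,"rx":0,"ry":0.476,"rz":0,"gripper":0.54},{"dx":-0.348,"dy":-0.056,"dz":0.566,"rx":0,"ry":0.476,"rz":0,"gripper":0.54},{"dx":-0.348,"dy":-0.056,"dz":0.566,"rx":0,"ry":0.476,"rz":0,"gripper":0.54},{"dx":-0.348,"dy":-0.056,"dz":0.566,"rx":0,"ry":0.476,"rz":0,"gripper":0.54},{"dx":-0.348,"dy":-0.056,"dz":0.566,"rx":0,"ry":0.476,"rz":0,"gripper":0.54},{"dx":-0.348,"dy":-0.056,"dz":0.566,"rx":0,"ry":0.476,"rz":0,"gripper":0.54}]' 40
python3 - <<'E'
from h import *
C,p,d=look("wrist","w2")
X=cloud(C,d); z=X[...,2]; v=(d>0)
m=v&(z>.194)&(z<.206); 
if m.any(): print("rim",rect(X[big(m)]),np.median(z[m]))
go(.593,.024,.176,-97.6)
E
```

```text
time: 2.25
tool_pos: [0.5922, 0.0231, 0.3001]
tool_rot: [-1.57, -0.0, -1.705]
contact_force: [1.0, 0.1, -0.6]
opening: 0.0493
rim (array([624. ,  18.5]), array([147.2, 134.4]), 82.6) 0.1993163987571918
t 2.3 pos [0.5923 0.0233 0.3   ] rot [-1.5703e+00 -1.0000e-04 -1.7042e+00] F [-0.3 -0.2 -1.2] open 0.0498
-> d [-0.0007  0.124   0.0005] r [-0.0005 -0.0007  0.0001]
```

View pics/w2.png

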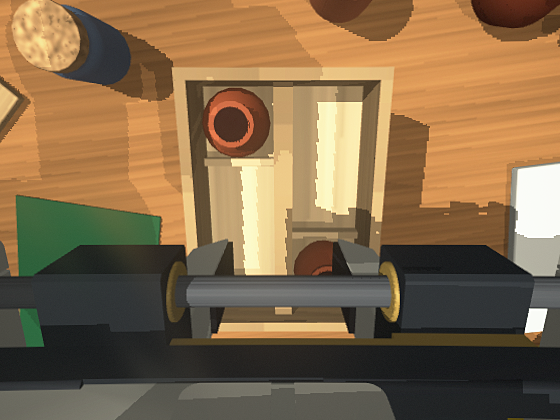

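The wrist view shows the pale tray with its board at column 283, midway between the fingers. I'll descend and close.

```bash
python3 -m creep '[{"dx":-0.001,"dy":0.02,"dz":0,"rx":0,"ry":0,"rz":0,"gripper":0.54},{"dx":-0.001,"dy":0.05,"dz":0,"rx":0,"ry":0,"rz":0,"gripper":0.54},{"dx":-0.001,"dy":0.08,"dz":0,"rx":0,"ry":0,"rz":0,"gripper":0.54},{"dx":-0.001,"dy":0.1,"dz":0,"rx":0,"ry":0,"rz":0,"gripper":0.54},{"dx":-0.001,"dy":0.115,"dz":0,"rx":0,"ry":0,"rz":0,"gripper":0.54},{"dx":-0.001,"dy":0.124,"dz":0,"rx":0,"ry":0,"rz":0,"gripper":0.54},{"dx":-0.001,"dy":0.124,"dz":0,"rx":0,"ry":0,"rz":0,"gripper":0.54}]' 40
python3 -c "
from h import *
go(.593,.024,.176,-97.6)"
```

```text
time: 3.18
tool_pos: [0.5926, 0.025, 0.1755]
tool_rot: [-1.571, -0.0, -1.703]
contact_force: [-0.1, -0.0, 0.1]
opening: 0.0496
t 3.175 pos [0.5926 0.025  0.1755] rot [-1.5713e+00 -1.0000e-04 -1.7031e+00] F [-0.1 -0.   0.1] open 0.0496
-> d [ 0.001  -0.0005  0.0005] r [0.0005 0.0003 0.0001]
```

```bash
python3 -m creep '[{"dx":0,"dy":0,"dz":0,"rx":0,"ry":0,"rz":0,"gripper":0.3},{"dx":0,"dy":0,"dz":0,"rx":0,"ry":0,"rz":0,"gripper":0.2},{"dx":0,"dy":0,"dz":0,"rx":0,"ry":0,"rz":0,"gripper":0},{"dx":0,"dy":0,"dz":0,"rx":0,"ry":0,"rz":0,"gripper":0},{"dx":0,"dy":0,"dz":0,"rx":0,"ry":0,"rz":0,"gripper":0},{"dx":0,"dy":0,"dz":0,"rx":0,"ry":0,"rz":0,"gripper":0}]' 45
python3 -m creep '[{"dx":0,"dy":-0.002,"dz":0,"rx":0,"ry":0,"rz":0,"gripper":0},{"dx":0,"dy":-0.006,"dz":0,"rx":0,"ry":0,"rz":0,"gripper":0},{"dx":0,"dy":-0.012,"dz":0,"rx":0,"ry":0,"rz":0,"gripper":0},{"dx":0,"dy":-0.02,"dz":0,"rx":0,"ry":0,"rz":0,"gripper":0},{"dx":0,"dy":-0.025,"dz":0,"rx":0,"ry":0,"rz":0,"gripper":0},{"dx":0,"dy":-0.025,"dz":0,"rx":0,"ry":0,"rz":0,"gripper":0}]' 45
python3 - <<'E'
from h import *
C,p,d=look("scene","s1")
cv2.imwrite("pics/s1c.png",cv2.resize(p[140:320,160:360,::-1],None,fx=3,fy=3))
go(.463,.3185,.215,-107.05)
E
```

```text
time: 3.92
tool_pos: [0.5928, 0.0247, 0.176]
tool_rot: [-1.57, -0.001, -1.703]
contact_force: [-1.6, -4.0, 3.0]
opening: 0.0135
time: 4.68
tool_pos: [0.593, 0.0251, 0.2014]
tool_rot: [-1.57, 0.0, -1.703]
contact_force: [0.3, -0.9, -5.3]
opening: 0.0137
t 4.725 pos [0.5927 0.0251 0.2009] rot [-1.5704e+00 -1.0000e-04 -1.7030e+00] F [ 0.1 -0.5 -5. ] open 0.014
-> d [-0.2737 -0.0142 -0.1672] r [-0.0004  0.1654  0.    ]
```

View pics/s1c.png

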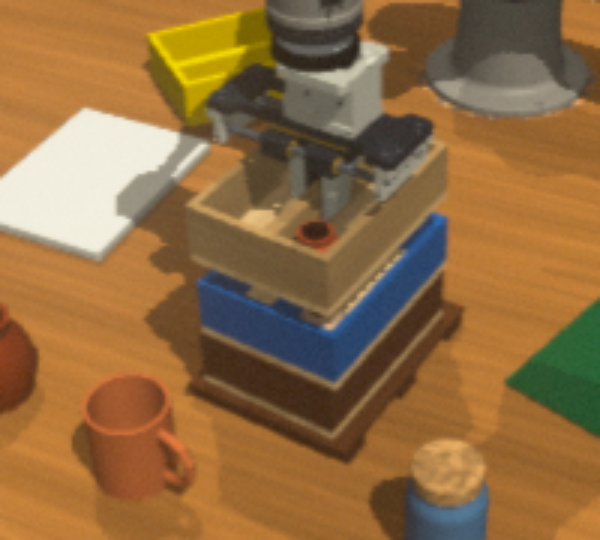

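The pale tray hangs level above the blue one, which stayed put. Wrist load is 5 N. I'll carry it to the mat.

```bash
python3 -m creep '[{"dx":-0.005,"dy":-0.003,"dz":-0.003,"rx":0,"ry":0,"rz":0,"gripper":0},{"dx":-0.017,"dy":-0.01,"dz":-0.01,"rx":0,"ry":0.01,"rz":0,"gripper":0},{"dx":-0.035,"dy":-0.014,"dz":-0.021,"rx":0,"ry":0.02,"rz":0,"gripper":0},{"dx":-0.058,"dy":-0.014,"dz":-0.035,"rx":0,"ry":0.035,"rz":0,"gripper":0},{"dx":-0.083,"dy":-0.014,"dz":-0.051,"rx":0,"ry":0.05,"rz":0,"gripper":0},{"dx":-0.108,"dy":-0.014,"dz":-0.066,"rx":0,"ry":0.065,"rz":0,"gripper":0},{"dx":-0.133,"dy":-0.014,"dz":-0.081,"rx":0,"ry":0.08,"rz":0,"gripper":0},{"dx":-0.158,"dy":-0.014,"dz":-0.096,"rx":0,"ry":0.095,"rz":0,"gripper":0},{"dx":-0.183,"dy":-0.014,"dz":-0.112,"rx":0,"ry":0.11,"rz":0,"gripper":0},{"dx":-0.208,"dy":-0.014,"dz":-0.127,"rx":0,"ry":0.125,"rz":0,"gripper":0},{"dx":-0.23,"dy":-0.014,"dz":-0.14,"rx":0,"ry":0.14,"rz":0,"gripper":0},{"dx":-0.249,"dy":-0.014,"dz":-0.152,"rx":0,"ry":0.15,"rz":0,"gripper":0},{"dx":-0.263,"dy":-0.014,"dz":-0.16,"rx":0,"ry":0.158,"rz":0,"gripper":0},{"dx":-0.271,"dy":-0.014,"dz":-0.165,"rx":0,"ry":0.163,"rz":0,"gripper":0},{"dx":-0.274,"dy":-0.014,"dz":-0.167,"rx":0,"ry":0.165,"rz":0,"gripper":0},{"dx":-0.274,"dy":-0.014,"dz":-0.167,"rx":0,"ry":0.165,"rz":0,"gripper":0}]'
python3 - <<'E'
from h import *
C,p,d=look("top","top2")
X=cloud(C,d); z=X[...,2]
go(.463,.3185,.039,-107.05)
E
```

```text
time: 6.72
tool_pos: [0.4634, 0.3185, 0.2147]
tool_rot: [-1.571, -0.0, -1.868]
contact_force: [-0.6, 0.4, -5.4]
opening: 0.0139
t 6.775 pos [0.4635 0.3183 0.2146] rot [-1.5706e+00 -3.0000e-04 -1.8684e+00] F [ 0.1 -0.6 -5.4] open 0.0141
-> d [-1.000e-04  1.756e-01 -6.000e-04] r [-0.0002 -0.0001  0.0003]
```

View pics/top2.png

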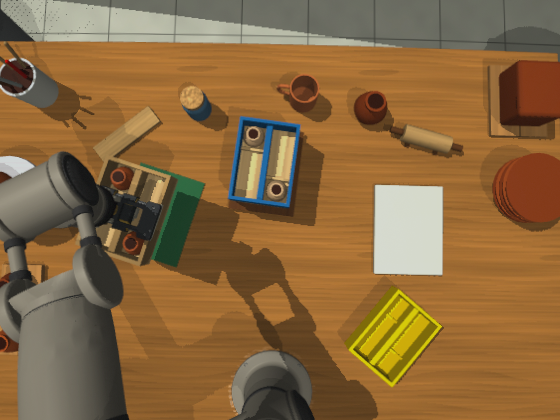

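The tray hangs over the mat, displaced in the view by its height, with both pots upright at (121,177) and (131,242). The blue tray on the stack is undisturbed at (266,162). I'll lower it.

```bash
python3 -m creep '[{"dx":0,"dy":0.004,"dz":-0.0005,"rx":0,"ry":0,"rz":0,"gripper":0},{"dx":0,"dy":0.014,"dz":-0.0005,"rx":0,"ry":0,"rz":0,"gripper":0},{"dx":0,"dy":0.03,"dz":-0.0005,"rx":0,"ry":0,"rz":0,"gripper":0},{"dx":0,"dy":0.05,"dz":-0.0005,"rx":0,"ry":0,"rz":0,"gripper":0},{"dx":0,"dy":0.07,"dz":-0.0005,"rx":0,"ry":0,"rz":0,"gripper":0},{"dx":0,"dy":0.09,"dz":-0.0005,"rx":0,"ry":0,"rz":0,"gripper":0},{"dx":0,"dy":0.11,"dz":-0.0005,"rx":0,"ry":0,"rz":0,"gripper":0},{"dx":0,"dy":0.13,"dz":-0.0005,"rx":0,"ry":0,"rz":0,"gripper":0},{"dx":0,"dy":0.146,"dz":-0.0005,"rx":0,"ry":0,"rz":0,"gripper":0},{"dx":0,"dy":0.158,"dz":-0.0005,"rx":0,"ry":0,"rz":0,"gripper":0},{"dx":0,"dy":0.166,"dz":-0.0005,"rx":0,"ry":0,"rz":0,"gripper":0},{"dx":0,"dy":0.17,"dz":-0.0005,"rx":0,"ry":0,"rz":0,"gripper":0},{"dx":0,"dy":0.172,"dz":-0.0005,"rx":0,"ry":0,"rz":0,"gripper":0},{"dx":0,"dy":0.174,"dz":-0.0005,"rx":0,"ry":0,"rz":0,"gripper":0},{"dx":0,"dy":0.174,"dz":-0.0005,"rx":0,"ry":0,"rz":0,"gripper":0}]'
python3 -m creep '[{"dx":0,"dy":0.001,"dz":0,"rx":0,"ry":0,"rz":0,"gripper":0},{"dx":0,"dy":0.002,"dz":0,"rx":0,"ry":0,"rz":0,"gripper":0}]'
```

```text
time: 8.65
tool_pos: [0.4629, 0.3189, 0.0408]
tool_rot: [-1.571, 0.0, -1.868]
contact_force: [0.1, 0.5, -4.1]
opening: 0.0135
time: 8.9
tool_pos: [0.4629, 0.3189, 0.039]
tool_rot: [-1.571, 0.0, -1.868]
contact_force: [-3.6, -1.1, 6.5]
opening: 0.0137
```

Contact (force reversed to +6.5 N). Release and rise.

```bash
python3 -m creep '[{"dx":0,"dy":0,"dz":0,"rx":0,"ry":0,"rz":0,"gripper":0.25},{"dx":0,"dy":0,"dz":0,"rx":0,"ry":0,"rz":0,"gripper":0.54},{"dx":0,"dy":0,"dz":0,"rx":0,"ry":0,"rz":0,"gripper":0.54},{"dx":0,"dy":0,"dz":0,"rx":0,"ry":0,"rz":0,"gripper":0.54},{"dx":0,"dy":-0.01,"dz":0,"rx":0,"ry":0,"rz":0,"gripper":0.54},{"dx":0,"dy":-0.04,"dz":0,"rx":0,"ry":0,"rz":0,"gripper":0.54},{"dx":0,"dy":-0.08,"dz":0,"rx":0,"ry":0,"rz":0,"gripper":0.54},{"dx":0,"dy":-0.13,"dz":0,"rx":0,"ry":0,"rz":0,"gripper":0.54},{"dx":0,"dy":-0.19,"dz":0,"rx":0,"ry":0,"rz":0,"gripper":0.54},{"dx":0,"dy":-0.19,"dz":0,"rx":0,"ry":0,"rz":0,"gripper":0.54}]'
python3 - <<'E'
from h import *
C,p,d=look("top","top3")
X=cloud(C,d); z=X[...,2]; hsv=cv2.cvtColor(p,cv2.COLOR_RGB2HSV)
roi=np.zeros(d.shape,bool); roi[80:230,200:330]=1
m=big(roi&(d>0)&(z>.132)&(z<.148)); print("blue rim",rect(X[m]),np.median(z[m]),rect(contour_plane(C,m,.14)))
m=roi&(hsv[...,0]>100)&(hsv[...,0]<120)&(hsv[...,1]>130)&(z>.12)&(z<.135); print("board-ish",X[big(m)].mean(0) if m.any() else 0, rect(X[big(m)]))
C,p,d=look("scene","s2")
go(.593,.024,.22,-97.6)
E
```

```text
time: 10.15
tool_pos: [0.4649, 0.32, 0.2347]
tool_rot: [-1.562, 0.008, -1.868]
contact_force: [-1.0, 0.1, -0.6]
opening: 0.0495
blue rim (array([590.9,  28.8]), array([201.5, 145.8]), -7.0) 0.13990143185954462 (array([590.5,  28.8]), array([201.1, 145.8]), -7.06)
board-ish [0.60879169 0.02606759 0.12788658] (array([611.2,  49.3]), array([193.5, 119.6]), -24.1)
t 10.25 pos [0.4628 0.3189 0.2296] rot [-1.5695e+00  1.1000e-03 -1.8680e+00] F [-0.4  0.6 -0.4] open 0.0498
-> d [0.2438 0.0096 0.2109] r [-0.0014 -0.1645 -0.001 ]
```

View pics/s2.png

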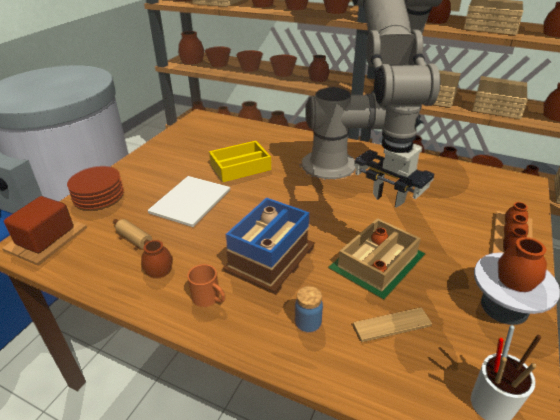

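The pale tray stands on the mat at (378,252) with its pots upright. The blue tray is exposed at (270,232). Its rim measures centre (0.591, 0.029) and yaw -7.0°. I'll go there.

```bash
python3 -c "
from h import *
go(.591,.029,.23,-97.05)"; python3 -m creep '[{"dx":0.02,"dy":0,"dz":0.02,"rx":0,"ry":-0.02,"rz":0,"gripper":0.54},{"dx":0.06,"dy":0,"dz":0.05,"rx":0,"ry":-0.07,"rz":0,"gripper":0.54},{"dx":0.105,"dy":0,"dz":0.09,"rx":0,"ry":-0.12,"rz":0,"gripper":0.54},{"dx":0.15,"dy":0,"dz":0.13,"rx":0,"ry":-0.174,"rz":0,"gripper":0.54},{"dx":0.19,"dy":0,"dz":0.17,"rx":0,"ry":-0.174,"rz":0,"gripper":0.54},{"dx":0.225,"dy":0,"dz":0.195,"rx":0,"ry":-0.174,"rz":0,"gripper":0.54},{"dx":0.239,"dy":0,"dz":0.208,"rx":0,"ry":-0.174,"rz":0,"gripper":0.54},{"dx":0.239,"dy":0,"dz":0.208,"rx":0,"ry":-0.174,"rz":0,"gripper":0.54},{"dx":0.239,"dy":0,"dz":0.208,"rx":0,"ry":-0.174,"rz":0,"gripper":0.54}]'
python3 - <<'E'
from h import *
C,p,d=look("wrist","w3")
go(.591,.029,.116,-97.05)
E
```

```text
t 10.25 pos [0.4628 0.3189 0.2296] rot [-1.5695e+00  1.1000e-03 -1.8680e+00] F [-0.4  0.6 -0.4] open 0.0498
-> d [ 0.2396 -0.0004  0.2075] r [-0.0014 -0.1741 -0.001 ]
time: 11.38
tool_pos: [0.5911, 0.0309, 0.2283]
tool_rot: [-1.572, 0.0, -1.693]
contact_force: [0.1, 0.3, 0.3]
opening: 0.0496
t 11.425 pos [0.5911 0.0311 0.2285] rot [-1.5716e+00  3.0000e-04 -1.6922e+00] F [0.7 0.3 1. ] open 0.0494
-> d [0.0022 0.1125 0.0002] r [ 0.0008  0.0016 -0.0003]
```

View pics/w3.png

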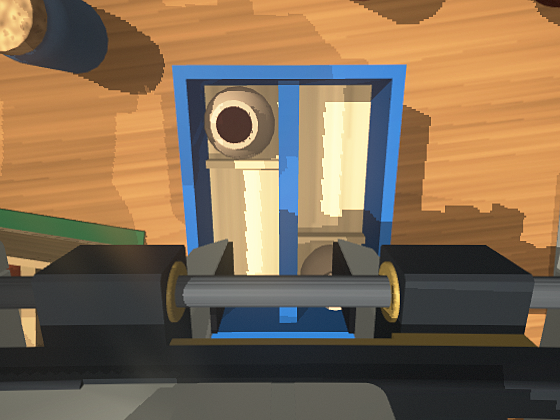

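The blue board is at column 288 and the finger midpoint at column 283, so I need about +2.5 mm in tool x, which agrees with the computed 2.2 mm.

```bash
python3 -m creep '[{"dx":0.0025,"dy":0.02,"dz":0,"rx":0,"ry":0.001,"rz":0,"gripper":0.54},{"dx":0.0025,"dy":0.045,"dz":0,"rx":0,"ry":0.001,"rz":0,"gripper":0.54},{"dx":0.0025,"dy":0.07,"dz":0,"rx":0,"ry":0.001,"rz":0,"gripper":0.54},{"dx":0.0025,"dy":0.09,"dz":0,"rx":0,"ry":0.001,"rz":0,"gripper":0.54},{"dx":0.0025,"dy":0.105,"dz":0,"rx":0,"ry":0.001,"rz":0,"gripper":0.54},{"dx":0.0025,"dy":0.113,"dz":0,"rx":0,"ry":0.001,"rz":0,"gripper":0.54},{"dx":0.0025,"dy":0.113,"dz":0,"rx":0,"ry":0.001,"rz":0,"gripper":0.54}]'
python3 -m creep '[{"dx":0,"dy":0,"dz":0,"rx":0,"ry":0,"rz":0,"gripper":0.3},{"dx":0,"dy":0,"dz":0,"rx":0,"ry":0,"rz":0,"gripper":0.2},{"dx":0,"dy":0,"dz":0,"rx":0,"ry":0,"rz":0,"gripper":0},{"dx":0,"dy":0,"dz":0,"rx":0,"ry":0,"rz":0,"gripper":0},{"dx":0,"dy":0,"dz":0,"rx":0,"ry":0,"rz":0,"gripper":0},{"dx":0,"dy":0,"dz":0,"rx":0,"ry":0,"rz":0,"gripper":0}]' 45
python3 -m creep '[{"dx":0,"dy":-0.002,"dz":0,"rx":0,"ry":0,"rz":0,"gripper":0},{"dx":0,"dy":-0.006,"dz":0,"rx":0,"ry":0,"rz":0,"gripper":0},{"dx":0,"dy":-0.014,"dz":0,"rx":0,"ry":0,"rz":0,"gripper":0},{"dx":0,"dy":-0.028,"dz":0,"rx":0,"ry":0,"rz":0,"gripper":0},{"dx":0,"dy":-0.045,"dz":0,"rx":0,"ry":0,"rz":0,"gripper":0},{"dx":0,"dy":-0.065,"dz":0,"rx":0,"ry":0,"rz":0,"gripper":0},{"dx":0,"dy":-0.08,"dz":0,"rx":0,"ry":0,"rz":0,"gripper":0},{"dx":0,"dy":-0.09,"dz":0,"rx":0,"ry":0,"rz":0,"gripper":0},{"dx":0,"dy":-0.09,"dz":0,"rx":0,"ry":0,"rz":0,"gripper":0}]' 45
python3 - <<'E'
from h import *
C,p,d=look("scene","s3")
cv2.imwrite("pics/s3c.png",cv2.resize(p[120:320,140:440,::-1],None,fx=2.5,fy=2.5))
go(.436,-.357,.206,-90.1)
E
```

```text
time: 12.3
tool_pos: [0.5913, 0.0273, 0.1156]
tool_rot: [-1.571, -0.0, -1.695]
contact_force: [-0.2, 0.2, -0.5]
opening: 0.0494
time: 13.05
tool_pos: [0.5914, 0.0269, 0.1159]
tool_rot: [-1.57, -0.0, -1.695]
contact_force: [-1.0, -1.1, 2.6]
opening: 0.0135
time: 14.18
tool_pos: [0.5917, 0.027, 0.2065]
tool_rot: [-1.569, -0.0, -1.695]
contact_force: [-0.1, -0.4, -5.1]
opening: 0.0139
t 14.225 pos [0.5913 0.027  0.2056] rot [-1.5709e+00 -1.0000e-04 -1.6950e+00] F [-1.  -0.8 -5.2] open 0.014
-> d [ 4.002e-01 -3.000e-04 -1.065e-01] r [ 1.000e-04 -1.225e-01  1.000e-04]
```

View pics/s3c.png

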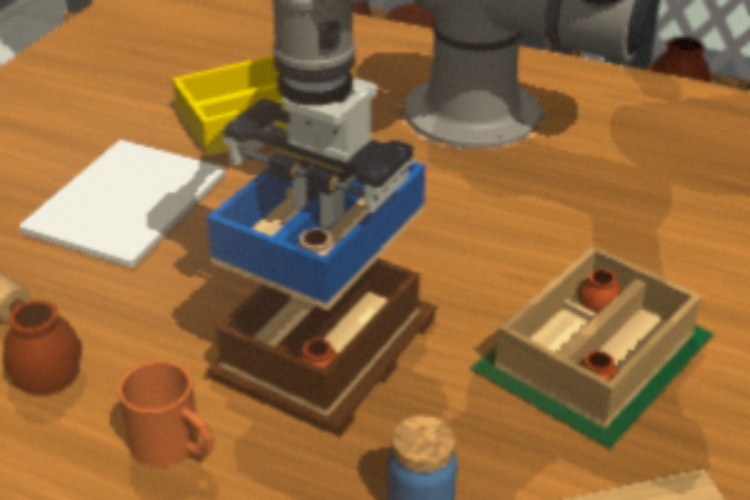

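The blue tray is lifted cleanly with its pots upright and the dark tray undisturbed. Next, carry it to the bat.

```bash
python3 -m creep '[{"dx":0.005,"dy":0,"dz":-0.001,"rx":0,"ry":0,"rz":0,"gripper":0},{"dx":0.016,"dy":0,"dz":-0.004,"rx":0,"ry":-0.005,"rz":0,"gripper":0},{"dx":0.034,"dy":0,"dz":-0.009,"rx":0,"ry":-0.01,"rz":0,"gripper":0},{"dx":0.058,"dy":0,"dz":-0.015,"rx":0,"ry":-0.018,"rz":0,"gripper":0},{"dx":0.086,"dy":0,"dz":-0.023,"rx":0,"ry":-0.027,"rz":0,"gripper":0},{"dx":0.116,"dy":0,"dz":-0.031,"rx":0,"ry":-0.036,"rz":0,"gripper":0},{"dx":0.146,"dy":0,"dz":-0.039,"rx":0,"ry":-0.045,"rz":0,"gripper":0},{"dx":0.176,"dy":0,"dz":-0.047,"rx":0,"ry":-0.054,"rz":0,"gripper":0},{"dx":0.206,"dy":0,"dz":-0.055,"rx":0,"ry":-0.063,"rz":0,"gripper":0},{"dx":0.236,"dy":0,"dz":-0.063,"rx":0,"ry":-0.072,"rz":0,"gripper":0},{"dx":0.266,"dy":0,"dz":-0.071,"rx":0,"ry":-0.081,"rz":0,"gripper":0},{"dx":0.296,"dy":0,"dz":-0.079,"rx":0,"ry":-0.09,"rz":0,"gripper":0},{"dx":0.325,"dy":0,"dz":-0.0865,"rx":0,"ry":-0.1,"rz":0,"gripper":0},{"dx":0.351,"dy":0,"dz":-0.0935,"rx":0,"ry":-0.108,"rz":0,"gripper":0},{"dx":0.372,"dy":0,"dz":-0.099,"rx":0,"ry":-0.114,"rz":0,"gripper":0},{"dx":0.387,"dy":0,"dz":-0.103,"rx":0,"ry":-0.119,"rz":0,"gripper":0},{"dx":0.396,"dy":0,"dz":-0.1055,"rx":0,"ry":-0.122,"rz":0,"gripper":0},{"dx":0.4,"dy":0,"dz":-0.1065,"rx":0,"ry":-0.1225,"rz":0,"gripper":0},{"dx":0.4,"dy":0,"dz":-0.1065,"rx":0,"ry":-0.1225,"rz":0,"gripper":0},{"dx":0.4,"dy":0,"dz":-0.1065,"rx":0,"ry":-0.1225,"rz":0,"gripper":0}]'
python3 - <<'E'
from h import *
C,p,d=look("top","top4")
X=cloud(C,d); z=X[...,2]; hsv=cv2.cvtColor(p,cv2.COLOR_RGB2HSV)
roi=np.zeros(d.shape,bool); roi[100:330,340:500]=1
m=roi&(hsv[...,0]>100)&(hsv[...,0]<125)&(hsv[...,1]>110)&(abs(z-.23)<.012); print("blue rim",m.sum(),np.median(z[m]),rect(X[m]))
go(.436,-.357,.051,-90.1)
E
```

```text
time: 16.73
tool_pos: [0.4364, -0.3562, 0.2057]
tool_rot: [-1.571, 0.0, -1.572]
contact_force: [0.2, 0.7, -5.9]
opening: 0.0139
blue rim 767 0.2290788485880172 (array([ 435.8, -354.3]), array([197.8, 146.5]), -0.29)
t 16.775 pos [ 0.4364 -0.3562  0.2057] rot [-1.5708e+00  1.0000e-04 -1.5717e+00] F [ 0.3  0.5 -5. ] open 0.0139
-> d [ 0.0008  0.1547 -0.0004] r [-0.      0.0008 -0.0001]
```

View pics/top4.png

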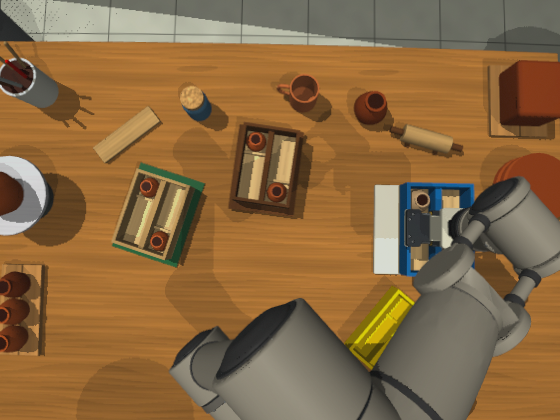

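The blue tray hangs over the bat, square to it (-0.3°) and about 2 mm short in y. The pale tray sits on the mat at (159,215) and the dark tray at (268,168). I'll lower the blue one.

```bash
python3 -m creep '[{"dx":0.001,"dy":0.004,"dz":0,"rx":0,"ry":0,"rz":0,"gripper":0},{"dx":0.002,"dy":0.014,"dz":0,"rx":0,"ry":0,"rz":0,"gripper":0},{"dx":0.002,"dy":0.03,"dz":0,"rx":0,"ry":0,"rz":0,"gripper":0},{"dx":0.002,"dy":0.05,"dz":0,"rx":0,"ry":0,"rz":0,"gripper":0},{"dx":0.002,"dy":0.07,"dz":0,"rx":0,"ry":0,"rz":0,"gripper":0},{"dx":0.002,"dy":0.09,"dz":0,"rx":0,"ry":0,"rz":0,"gripper":0},{"dx":0.002,"dy":0.11,"dz":0,"rx":0,"ry":0,"rz":0,"gripper":0},{"dx":0.002,"dy":0.126,"dz":0,"rx":0,"ry":0,"rz":0,"gripper":0},{"dx":0.002,"dy":0.138,"dz":0,"rx":0,"ry":0,"rz":0,"gripper":0},{"dx":0.002,"dy":0.146,"dz":0,"rx":0,"ry":0,"rz":0,"gripper":0},{"dx":0.002,"dy":0.15,"dz":0,"rx":0,"ry":0,"rz":0,"gripper":0},{"dx":0.002,"dy":0.152,"dz":0,"rx":0,"ry":0,"rz":0,"gripper":0},{"dx":0.002,"dy":0.153,"dz":0,"rx":0,"ry":0,"rz":0,"gripper":0},{"dx":0.002,"dy":0.153,"dz":0,"rx":0,"ry":0,"rz":0,"gripper":0}]'
python3 -m creep '[{"dx":0,"dy":0.001,"dz":0,"rx":0,"ry":0,"rz":0,"gripper":0},{"dx":0,"dy":0.002,"dz":0,"rx":0,"ry":0,"rz":0,"gripper":0}]'
```

```text
time: 18.52
tool_pos: [0.4363, -0.3589, 0.053]
tool_rot: [-1.57, -0.0, -1.572]
contact_force: [-0.3, -0.2, -4.0]
opening: 0.0135
time: 18.77
tool_pos: [0.4362, -0.3588, 0.0509]
tool_rot: [-1.571, -0.0, -1.572]
contact_force: [-1.0, 2.8, 8.4]
opening: 0.0139
```

```bash
python3 -m creep '[{"dx":0,"dy":0,"dz":0,"rx":0,"ry":0,"rz":0,"gripper":0.25},{"dx":0,"dy":0,"dz":0,"rx":0,"ry":0,"rz":0,"gripper":0.54},{"dx":0,"dy":0,"dz":0,"rx":0,"ry":0,"rz":0,"gripper":0.54},{"dx":0,"dy":0,"dz":0,"rx":0,"ry":0,"rz":0,"gripper":0.54},{"dx":0,"dy":-0.01,"dz":0,"rx":0,"ry":0,"rz":0,"gripper":0.54},{"dx":0,"dy":-0.04,"dz":0,"rx":0,"ry":0,"rz":0,"gripper":0.54},{"dx":0,"dy":-0.08,"dz":0,"rx":0,"ry":0,"rz":0,"gripper":0.54},{"dx":0,"dy":-0.13,"dz":0,"rx":0,"ry":0,"rz":0,"gripper":0.54},{"dx":0,"dy":-0.17,"dz":0,"rx":0,"ry":0,"rz":0,"gripper":0.54},{"dx":0,"dy":-0.17,"dz":0,"rx":0,"ry":0,"rz":0,"gripper":0.54}]'
python3 - <<'E'
from h import *
C,p,d=look("top","top5")
X=cloud(C,d); z=X[...,2]
def rim(name,r,zz):
    roi=np.zeros(d.shape,bool); roi[r[0]:r[1],r[2]:r[3]]=1
    m=roi&(d>0)&(abs(z-zz)<.006)
    if m.any(): m=big(m); print(name,rect(X[m]),np.median(z[m]),rect(contour_plane(C,m,zz)))
rim("dark",(80,240,200,330),.08); rim("pale",(150,280,90,220),.063); rim("blue",(150,300,350,480),.075)
roi=np.zeros(d.shape,bool); roi[80:240,200:330]=1; m=roi&(d>0)&(abs(z-.02)<.006)
m=m&(cv2.boxFilter(m.astype(float),-1,(3,3))>.5);print("stand",rect(X[m]))
look("scene","s4")
go(.463,.3185,.21,-107.05)
E
```

```text
time: 20.02
tool_pos: [0.4373, -0.36, 0.2251]
tool_rot: [-1.565, -0.006, -1.572]
contact_force: [-0.6, 0.7, -0.6]
opening: 0.0499
dark (array([593.7,  27.3]), array([201.5, 146.2]), -7.41) 0.08003434506840945 (array([593.3,  27.3]), array([201.1, 146.1]), -7.4)
pale (array([462.6, 320.1]), array([201.5, 149.5]), -17.14) 0.06319097741533697 (array([462.5, 319.2]), array([200.8, 149.8]), -16.88)
blue (array([ 435.2, -356.7]), array([201.2, 147.2]), -0.4) 0.07477107385787019 (array([ 435.5, -357. ]), array([200.4, 146.5]), 0.29)
stand (array([658.2,  69.6]), array([360.1, 282.5]), -6.32)
t 20.125 pos [ 0.436  -0.3586  0.221 ] rot [-1.5705e+00 -4.0000e-04 -1.5725e+00] F [ 0.4 -0.2 -1. ] open 0.0496
-> d [-0.6771  0.0107  0.0259] r [-0.0003  0.2959  0.0004]
```

View pics/s4.png

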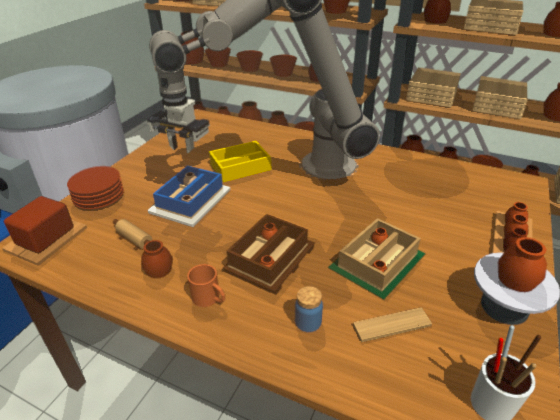

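The blue tray is on the bat at (190,190), centred within about 1 mm. The dark tray is at (0.5935, 0.0273) with yaw -7.4°, and the pale tray is on the mat at (0.4626, 0.3193). I'll return to the pale tray.

```bash
python3 -m creep '[{"dx":-0.02,"dy":0,"dz":0.001,"rx":0,"ry":0.01,"rz":0,"gripper":0.54},{"dx":-0.06,"dy":0,"dz":0.002,"rx":0,"ry":0.03,"rz":0,"gripper":0.54},{"dx":-0.12,"dy":0,"dz":0.005,"rx":0,"ry":0.05,"rz":0,"gripper":0.54},{"dx":-0.18,"dy":0,"dz":0.007,"rx":0,"ry":0.08,"rz":0,"gripper":0.54},{"dx":-0.24,"dy":0,"dz":0.009,"rx":0,"ry":0.1,"rz":0,"gripper":0.54},{"dx":-0.3,"dy":0,"dz":0.012,"rx":0,"ry":0.13,"rz":0,"gripper":0.54},{"dx":-0.36,"dy":0,"dz":0.014,"rx":0,"ry":0.16,"rz":0,"gripper":0.54},{"dx":-0.42,"dy":0,"dz":0.016,"rx":0,"ry":0.185,"rz":0,"gripper":0.54},{"dx":-0.48,"dy":0,"dz":0.018,"rx":0,"ry":0.21,"rz":0,"gripper":0.54},{"dx":-0.54,"dy":0,"dz":0.02,"rx":0,"ry":0.24,"rz":0,"gripper":0.54},{"dx":-0.6,"dy":0.005,"dz":0.023,"rx":0,"ry":0.265,"rz":0,"gripper":0.54},{"dx":-0.65,"dy":0.01,"dz":0.025,"rx":0,"ry":0.285,"rz":0,"gripper":0.54},{"dx":-0.677,"dy":0.011,"dz":0.026,"rx":0,"ry":0.296,"rz":0,"gripper":0.54},{"dx":-0.677,"dy":0.011,"dz":0.026,"rx":0,"ry":0.296,"rz":0,"gripper":0.54},{"dx":-0.677,"dy":0.011,"dz":0.026,"rx":0,"ry":0.296,"rz":0,"gripper":0.54}]'
python3 - <<'E'
from h import *
C,p,d=look("wrist","w4")
go(.463,.319,.039,-107.05)
E
```

```text
time: 22.0
tool_pos: [0.4623, 0.3176, 0.2089]
tool_rot: [-1.572, -0.002, -1.868]
contact_force: [-0.2, -0.3, 0.3]
opening: 0.0497
t 22.05 pos [0.4627 0.3173 0.2093] rot [-1.5716e+00 -1.3000e-03 -1.8691e+00] F [0.1 0.3 1. ] open 0.0495
-> d [-2.000e-03  1.703e-01 -1.000e-04] r [ 0.0008 -0.0007  0.0013]
```

View pics/w4.png

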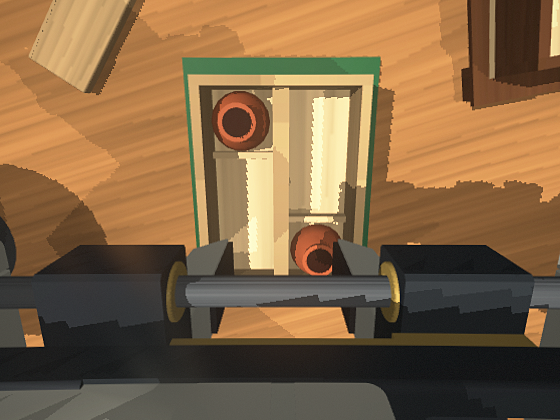

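The pale tray's board is at column 281 and the finger midpoint at column 283, so dx is about -2 mm. I'll descend, grip and lift.

```bash
python3 -m creep '[{"dx":-0.001,"dy":0.02,"dz":0,"rx":0,"ry":0,"rz":0,"gripper":0.54},{"dx":-0.0018,"dy":0.05,"dz":0,"rx":0,"ry":0,"rz":0,"gripper":0.54},{"dx":-0.0018,"dy":0.085,"dz":0,"rx":0,"ry":0,"rz":0,"gripper":0.54},{"dx":-0.0018,"dy":0.115,"dz":0,"rx":0,"ry":0,"rz":0,"gripper":0.54},{"dx":-0.0018,"dy":0.14,"dz":0,"rx":0,"ry":0,"rz":0,"gripper":0.54},{"dx":-0.0018,"dy":0.16,"dz":0,"rx":0,"ry":0,"rz":0,"gripper":0.54},{"dx":-0.0018,"dy":0.17,"dz":0,"rx":0,"ry":0,"rz":0,"gripper":0.54},{"dx":-0.0018,"dy":0.17,"dz":0,"rx":0,"ry":0,"rz":0,"gripper":0.54}]'
python3 -m creep '[{"dx":0,"dy":0,"dz":0,"rx":0,"ry":0,"rz":0,"gripper":0.3},{"dx":0,"dy":0,"dz":0,"rx":0,"ry":0,"rz":0,"gripper":0.2},{"dx":0,"dy":0,"dz":0,"rx":0,"ry":0,"rz":0,"gripper":0},{"dx":0,"dy":0,"dz":0,"rx":0,"ry":0,"rz":0,"gripper":0},{"dx":0,"dy":0,"dz":0,"rx":0,"ry":0,"rz":0,"gripper":0},{"dx":0,"dy":0,"dz":0,"rx":0,"ry":0,"rz":0,"gripper":0}]' 45
python3 -m creep '[{"dx":0,"dy":-0.002,"dz":0,"rx":0,"ry":0,"rz":0,"gripper":0},{"dx":0,"dy":-0.006,"dz":0,"rx":0,"ry":0,"rz":0,"gripper":0},{"dx":0,"dy":-0.014,"dz":0,"rx":0,"ry":0,"rz":0,"gripper":0},{"dx":0,"dy":-0.028,"dz":0,"rx":0,"ry":0,"rz":0,"gripper":0},{"dx":0,"dy":-0.046,"dz":0,"rx":0,"ry":0,"rz":0,"gripper":0},{"dx":0,"dy":-0.066,"dz":0,"rx":0,"ry":0,"rz":0,"gripper":0},{"dx":0,"dy":-0.086,"dz":0,"rx":0,"ry":0,"rz":0,"gripper":0},{"dx":0,"dy":-0.106,"dz":0,"rx":0,"ry":0,"rz":0,"gripper":0},{"dx":0,"dy":-0.124,"dz":0,"rx":0,"ry":0,"rz":0,"gripper":0},{"dx":0,"dy":-0.138,"dz":0,"rx":0,"ry":0,"rz":0,"gripper":0},{"dx":0,"dy":-0.146,"dz":0,"rx":0,"ry":0,"rz":0,"gripper":0},{"dx":0,"dy":-0.15,"dz":0,"rx":0,"ry":0,"rz":0,"gripper":0},{"dx":0,"dy":-0.15,"dz":0,"rx":0,"ry":0,"rz":0,"gripper":0}]' 45
python3 - <<'E'
from h import *
look("scene","s5")
go(.5935,.0273,.19,-97.4)
E
```

```text
time: 23.05
tool_pos: [0.4638, 0.3192, 0.0395]
tool_rot: [-1.571, -0.001, -1.869]
contact_force: [-0.3, -0.0, -0.1]
opening: 0.0498
time: 23.8
tool_pos: [0.4637, 0.3197, 0.0399]
tool_rot: [-1.571, -0.0, -1.868]
contact_force: [-2.2, -2.6, 4.9]
opening: 0.014
time: 25.42
tool_pos: [0.4637, 0.3199, 0.1895]
tool_rot: [-1.571, -0.0, -1.869]
contact_force: [0.1, 0.7, -5.2]
opening: 0.0142
t 25.475 pos [0.4636 0.3198 0.1892] rot [-1.5714e+00 -7.0000e-04 -1.8685e+00] F [ 0.4 -0.2 -4.9] open 0.0139
-> d [ 0.2415 -0.0007  0.21  ] r [ 0.0007 -0.1686  0.0007]
```

View pics/s5.png

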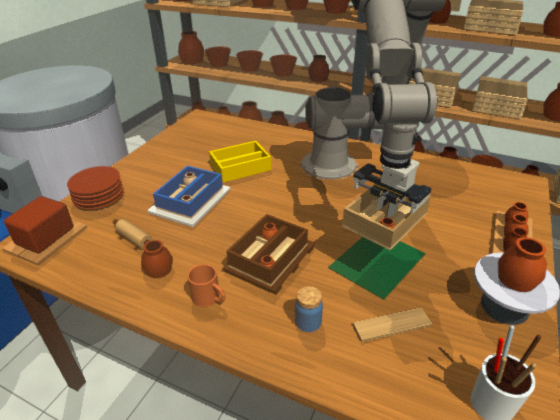

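```bash
python3 -m creep '[{"dx":0.004,"dy":0,"dz":0.003,"rx":0,"ry":0,"rz":0,"gripper":0},{"dx":0.013,"dy":0,"dz":0.011,"rx":0,"ry":-0.01,"rz":0,"gripper":0},{"dx":0.027,"dy":0,"dz":0.024,"rx":0,"ry":-0.02,"rz":0,"gripper":0},{"dx":0.046,"dy":0,"dz":0.04,"rx":0,"ry":-0.033,"rz":0,"gripper":0},{"dx":0.067,"dy":0,"dz":0.058,"rx":0,"ry":-0.047,"rz":0,"gripper":0},{"dx":0.089,"dy":0,"dz":0.077,"rx":0,"ry":-0.062,"rz":0,"gripper":0},{"dx":0.111,"dy":0,"dz":0.096,"rx":0,"ry":-0.077,"rz":0,"gripper":0},{"dx":0.133,"dy":0,"dz":0.116,"rx":0,"ry":-0.093,"rz":0,"gripper":0},{"dx":0.155,"dy":0,"dz":0.135,"rx":0,"ry":-0.108,"rz":0,"gripper":0},{"dx":0.177,"dy":0,"dz":0.154,"rx":0,"ry":-0.123,"rz":0,"gripper":0},{"dx":0.198,"dy":0,"dz":0.173,"rx":0,"ry":-0.138,"rz":0,"gripper":0},{"dx":0.217,"dy":0,"dz":0.189,"rx":0,"ry":-0.151,"rz":0,"gripper":0},{"dx":0.23,"dy":0,"dz":0.201,"rx":0,"ry":-0.16,"rz":0,"gripper":0},{"dx":0.238,"dy":0,"dz":0.208,"rx":0,"ry":-0.166,"rz":0,"gripper":0},{"dx":0.2415,"dy":0,"dz":0.211,"rx":0,"ry":-0.1686,"rz":0,"gripper":0},{"dx":0.2415,"dy":0,"dz":0.211,"rx":0,"ry":-0.1686,"rz":0,"gripper":0},{"dx":0.2415,"dy":0,"dz":0.211,"rx":0,"ry":-0.1686,"rz":0,"gripper":0}]'
python3 - <<'E'
from h import *
C,p,d=look("top","top6")
X=cloud(C,d); z=X[...,2]; roi=np.zeros(d.shape,bool); roi[80:240,200:330]=1
m=roi&(d>0)&(abs(z-.213)<.0065); print("pale rim",rect(X[m]),np.median(z[m]))
cv2.imwrite("pics/t6c.png",cv2.resize(p[80:240,190:340,::-1],None,fx=3.5,fy=3.5))
go(.5945,.0275,.116,-97.4)
E
```

```text
time: 27.6
tool_pos: [0.5945, 0.0278, 0.1897]
tool_rot: [-1.571, 0.0, -1.699]
contact_force: [-0.7, -0.0, -6.4]
opening: 0.0136
pale rim (array([537.4,  35.8]), array([149.7,  74.7]), 77.83) 0.21267777094811013
t 27.65 pos [0.5945 0.0278 0.1898] rot [-1.5709  0.     -1.699 ] F [-0.   0.  -5.2] open 0.0136
-> d [0.0003 0.0738 0.0001] r [ 0.0001  0.0009 -0.    ]
```

View pics/t6c.png

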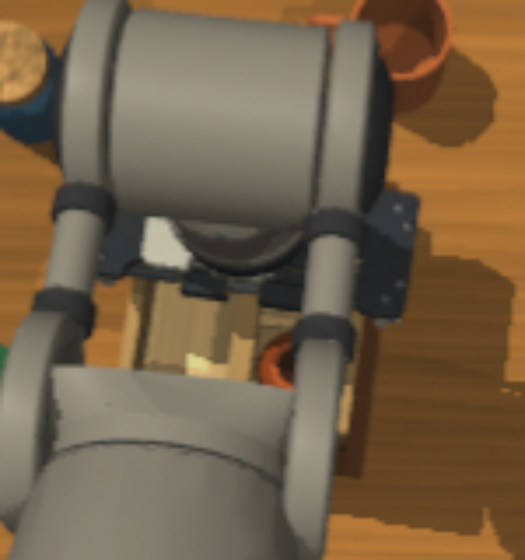

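The arm hides most of the tray from above, so I'm relying on the tool pose, which is within 0.3 mm of target. I'll lower it.

```bash
python3 -m creep '[{"dx":0,"dy":0.004,"dz":0,"rx":0,"ry":0,"rz":0,"gripper":0},{"dx":0,"dy":0.014,"dz":0,"rx":0,"ry":0,"rz":0,"gripper":0},{"dx":0,"dy":0.028,"dz":0,"rx":0,"ry":0,"rz":0,"gripper":0},{"dx":0,"dy":0.042,"dz":0,"rx":0,"ry":0,"rz":0,"gripper":0},{"dx":0,"dy":0.055,"dz":0,"rx":0,"ry":0,"rz":0,"gripper":0},{"dx":0,"dy":0.063,"dz":0,"rx":0,"ry":0,"rz":0,"gripper":0},{"dx":0,"dy":0.067,"dz":0,"rx":0,"ry":0,"rz":0,"gripper":0},{"dx":0,"dy":0.07,"dz":0,"rx":0,"ry":0,"rz":0,"gripper":0},{"dx":0,"dy":0.071,"dz":0,"rx":0,"ry":0,"rz":0,"gripper":0},{"dx":0,"dy":0.071,"dz":0,"rx":0,"ry":0,"rz":0,"gripper":0}]'
python3 -m creep '[{"dx":0,"dy":0.001,"dz":0,"rx":0,"ry":0,"rz":0,"gripper":0},{"dx":0,"dy":0.002,"dz":0,"rx":0,"ry":0,"rz":0,"gripper":0}]'
python3 -c "
from h import *
C,p,d=look('scene','s6'); cv2.imwrite('pics/s6c.png',cv2.resize(p[140:320,160:360,::-1],None,fx=3,fy=3))"
```

```text
time: 28.9
tool_pos: [0.5948, 0.0271, 0.119]
tool_rot: [-1.57, -0.0, -1.7]
contact_force: [0.3, 0.4, -5.2]
opening: 0.0137
time: 29.15
tool_pos: [0.5948, 0.0272, 0.1169]
tool_rot: [-1.57, -0.0, -1.7]
contact_force: [-3.2, 0.2, 3.4]
opening: 0.0138
```

View pics/s6c.png

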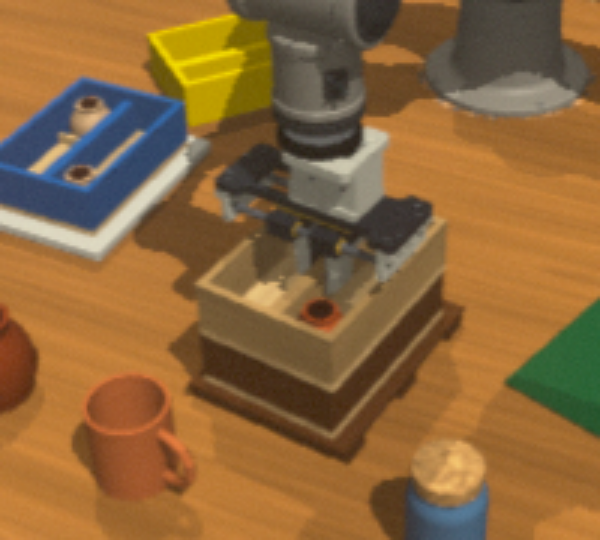

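The pale tray sits flush and in line on the dark one. I'll release, rise and move clear.

```bash
python3 -m creep '[{"dx":0,"dy":0,"dz":0,"rx":0,"ry":0,"rz":0,"gripper":0.25},{"dx":0,"dy":0,"dz":0,"rx":0,"ry":0,"rz":0,"gripper":0.54},{"dx":0,"dy":0,"dz":0,"rx":0,"ry":0,"rz":0,"gripper":0.54},{"dx":0,"dy":0,"dz":0,"rx":0,"ry":0,"rz":0,"gripper":0.54},{"dx":0,"dy":-0.01,"dz":0,"rx":0,"ry":0,"rz":0,"gripper":0.54},{"dx":0,"dy":-0.04,"dz":0,"rx":0,"ry":0,"rz":0,"gripper":0.54},{"dx":0,"dy":-0.08,"dz":0,"rx":0,"ry":0,"rz":0,"gripper":0.54},{"dx":0,"dy":-0.12,"dz":0,"rx":0,"ry":0,"rz":0,"gripper":0.54},{"dx":-0.04,"dy":-0.16,"dz":-0.03,"rx":0,"ry":0,"rz":0,"gripper":0.54},{"dx":-0.09,"dy":-0.16,"dz":-0.06,"rx":0,"ry":0,"rz":0,"gripper":0.54},{"dx":-0.14,"dy":-0.16,"dz":-0.09,"rx":0,"ry":0,"rz":0,"gripper":0.54},{"dx":-0.19,"dy":-0.16,"dz":-0.12,"rx":0,"ry":0,"rz":0,"gripper":0.54},{"dx":-0.24,"dy":-0.16,"dz":-0.15,"rx":0,"ry":0,"rz":0,"gripper":0.54},{"dx":-0.28,"dy":-0.16,"dz":-0.17,"rx":0,"ry":0,"rz":0,"gripper":0.54},{"dx":-0.28,"dy":-0.16,"dz":-0.17,"rx":0,"ry":0,"rz":0,"gripper":0.54},{"dx":-0.28,"dy":-0.16,"dz":-0.17,"rx":0,"ry":0,"rz":0,"gripper":0.54}]'
python3 - <<'E'
from h import *
C,p,d=look("top","top7")
X=cloud(C,d); z=X[...,2]
def rim(name,r,zz):
    roi=np.zeros(d.shape,bool); roi[r[0]:r[1],r[2]:r[3]]=1
    m=roi&(d>0)&(abs(z-zz)<.006); m=big(m); print(name,rect(X[m]),np.median(z[m]),rect(contour_plane(C,m,zz)))
rim("pale",(80,240,200,330),.14); rim("blue",(150,300,350,480),.075)
C,p,d=look("scene","s7"); s=status.observe(); print(s['time'],s['qvel'].round(3),s['contact_force'].round(1),s['tool_pos'])
E
```

```text
time: 31.2
tool_pos: [0.4623, 0.3263, 0.2771]
tool_rot: [-1.57, -0.0, -1.7]
contact_force: [0.4, 0.3, -1.0]
opening: 0.0496
pale (array([594.4,  29. ]), array([201.2, 146. ]), -7.59) 0.13999302686317588 (array([594.1,  28.9]), array([201.3, 145.8]), -7.58)
blue (array([ 435. , -357.3]), array([201.3, 147.4]), 0.1) 0.07467871007552945 (array([ 435.2, -356.4]), array([201.1, 146.6]), -0.1)
31.3 [-0.007  0.001  0.001  0.003  0.001  0.001] [ 0.1 -0.5  0.7] [0.46270908 0.32563405 0.2769469 ]
```

View pics/top7.png

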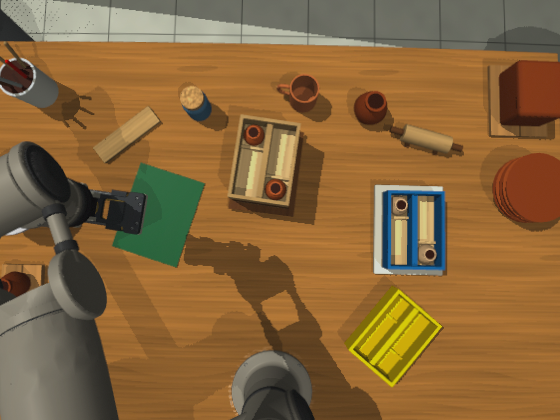

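View pics/s7.png

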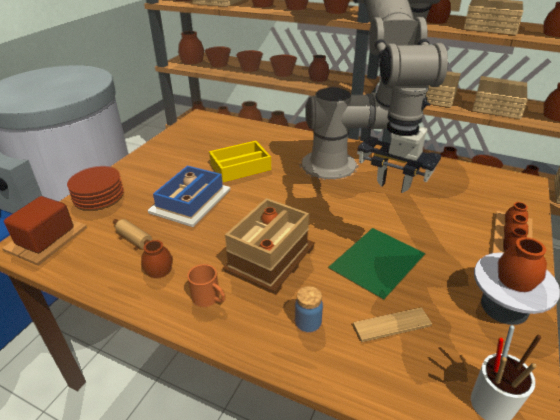

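The pale tray is level on the dark one at (266,162) in the top view, about 2 mm and 0.2° off it. The blue tray is centred on the bat at (414,230) with its pots upright. The bystanders are where they were and the arm is clear and at rest, so I'm handing in.

```bash
python3 -c "
from cell import robot
print(robot.hand_in())"
```

```text
the job is handed in; nothing more can be done
None
```

I parked the pale tray on the green mat, carried the blue tray to the white bat, put the pale tray back on the dark one, and handed the job in at about 31 s. `hand_in` reports no verdict, so the figures below are from my own last camera checks.

- **Blue tray:** about 1 mm from the bat's centre and within 0.3° of square. Its rim is at 0.075 m, the height expected if it stands flat on the bat.
- **Pale tray:** about 2 mm and 0.2° off the dark tray, measured just before the dark one was covered. Its rim is at 0.140 m, as expected for a flat stack.
- **Pots and bystanders:** the four pots in the pale and blue trays look upright in the last pictures, and no bystander appears to have moved. I checked these by eye only.
- **Dark tray:** after the blue tray was lifted off, it and its pots looked undisturbed. The pale tray has covered those pots since. It still looks central on the stand, but my measurement of the stand failed because the mask picked up other things, so I did not measure that offset.
- **Other problems:** my first move was refused because of missing keys, so nothing moved and I sent it again. The arm hid the pale tray during its last lowering, so I placed it by tool pose and confirmed it afterwards.

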